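# Scrap egg cup through the reclaim chute's sprung flap

## Robot

A 6-joint arm with a two-finger parallel gripper is mounted at the origin on the work surface. World frame = base frame: x ahead of the robot, y to its left, z up, the work surface at z = 0. Lengths are in m, angles in degrees, forces in N, time in s.
With the tool pointing down it reaches from about 0.425 to 1.125 m from the base axis. Payload 14.9 kg.
Tool frame: the origin (TCP) lies midway between the tips of the shut fingers; the grasp point (between the pads) lies 19 mm behind it (env.grasp_offset is the distance from the TCP to the grasp point, in m); z points along the fingers, y is the line along which they close (so a half turn about z gives the same grasp; the last joint's range is limited). The gripper opens to 91 mm and grips with 3 to 60 N. Pads are 32 mm wide; open, the fingers measure 118 mm over their backs; the gripper's body (76 mm by 178 mm) begins 60 mm behind the grasp point.
Start: joints at [-69.46, 21.709, 99.362, -0, 58.929, -1.908], TCP at [0.267, -0.647, 0.214] pointing down, gripper open.
Joint ranges: [-158.91, 158.91], [-42.39, 125.64], [0.06, 152.35], [-60.88, 240.88], [17.5, 164.5], [-176.32, 176.32]. Speed limits (degrees/s): [108.29, 108.29, 136.94, 180, 180, 180].

## Interface

Orientations are given as a 3x3 rotation matrix whose columns are the frame's x, y, z axes.
In Python, from rig import env, viewer gives the robot as it stands.
- The arm moves only by the shell command python3 -m handwheel 'ROWS' [FORCE]. ROWS is text: rows parted by semicolons, each of 7 numbers parted by spaces: the shift along the tool's x, y, z in units of 40 cm (1.0 is 40 cm), then the turn, a rotation vector about the tool's x, y, z in units of 180 degrees (1.0 is 180 degrees), then the opening, from 0 (shut) to 1 (fully open). A call has 1 to 10 rows; each row is the pose to reach, as a shift and turn from the pose commanded when the call began, along the tool's axes at that moment, turning the shorter way round; what a row does not reach only later rows make up. A row lasts 1/12 s, in which the tool goes at most 41.7 mm and 7.16 degrees, less where a joint would pass 70% of its speed; a pose out of reach is approached as far as the arm can. A call with a number of a shift or a turn outside -1 to 1 is refused whole. A call with a gripper value outside its range is refused whole. The fingers move at their own pace and stop on an object; FORCE is the grip in N (left out, the last holds). Time passes only in rows, so rows that repeat a pose let the fingers close. It gives the time, the measured TCP pose, the force, the opening and the grip force at its end, in the units of the state.
- env.get_state(): the state, without advancing time (a new reading comes with each control period).
- viewer.get_image(name): name is "scene" or "top"; returns a dict with "image" (384x512x3 uint8, red, green, blue), "range_z" (384x512 float32, m along the optical axis (not along the pixel's ray), 0 where there is no reading), "K" (3x3 intrinsics, pixels), "distortion" ([k1, k2, p1, p2, k3] as OpenCV has them; the pictures are not rectified), "camera_from_world" (4x4, takes a point from world to camera coordinates). Camera axes: x right, y up, looking along -z (the intrinsics and any distortion apply to the point x, -y, -z); pixel columns grow to the right and rows downward; lengths in m; the calibration is good to about 2 mm. A picture is of the moment at which its call begins.
- env.finish_job(): hands the job in; it is judged then, once.
The state is a dict: "t": time; "joint_positions": joint angles; "qvel": joint speeds; "joint_torque": joint torques, N m; "tool_pos": TCP position; "tcp_rot": TCP orientation; "force": force on the tool from outside, world axes, zero at the start; "wrist_torque": the same for the moment, N m; "finger_gap": finger opening in m; "grasp_force": force on a finger pad.
Only numpy, scipy, OpenCV 4.12 (cv2) and the standard library are available. Lean on these libraries where they do the work, as an engineer would, in place of code of your own. Each camera call takes 0.05 s, during which the arm holds its last target. There are 200 camera calls.

## Task

Push the cracked egg cup along the ledge and through the orange self-closing flap so that it drops into the reclaim bin: hold the flap open with one finger while the other finger pushes the cup through, so that the flap does not rub against the cup while the cup still stands on the ledge. Do not pinch, lift or tip over the cup on the ledge; let the flap swing shut afterwards, and leave the bead jar, the kiln button and everything else undisturbed.

Things in the scene. Friction and masses are not known exactly. Their poses are not given: they have to be found in the camera images.
- chute: Reclaim chute, fixed: a blue open-topped bin with a grey loading ledge before it. Origin on the table under the doorway's middle; +x runs from the ledge through the doorway into the bin, z up. Flat ledge top 70 mm above the table: x -210 to 0, y -65 to +100 mm. Bin inside: x 0 to 146, y -55 to +55, floor at 5 mm; its side and back walls are 6 mm thick and rise 40 mm above the ledge.
- doorway (a point): Middle of the doorway at ledge level, on the ledge's end edge (70 mm above the chute's origin), axes as the chute's. Here the ledge ends in a sheer drop into the bin. The doorway is 91 mm wide and open at the top.
- flap (a joint): Orange self-closing flap, rad: 0 shut, 1.45 swung fully into the bin (inwards only). Upright plate 4 mm thick on a vertical hinge at chute x +6, y +48 mm; shut it spans y +46 to -40 mm, 4 to 42 mm above the ledge; tip 88 mm from the hinge. A light spring (0.012 N m shut, 0.055 N m open) shuts it in about a second when let go.
- cup: The cracked, unfired porcelain egg cup, off-white, matte, standing upright on the ledge in front of the flap (its centre 100 to 150 mm before the doorway edge). Round, 46 mm across at its widest (12 to 22 mm above its foot), 40 at the foot, 44 high, hollow, about 70 g. Origin at the centre of its underside, z up.
- bead_jar: Bystander: small green glass jar of beads with steel cap, 37 mm across, 46 high, standing on the ledge to the +y side of the cup. Origin under its centre.
- calipers: Bystander: steel calipers lying flat on the table, 170 x 60 mm, 11 high. Origin at the beam's centre, on the table.
- spoon: Bystander: brown bisque spoon lying on the table, to the robot's right.
- glaze_jar: Bystander: closed jar of glaze, 70 mm across, 90 high, on the table, to the robot's left. Origin under its centre.
- brush: Bystander: glaze brush lying on the table, to the robot's left.
- tile_stack: Bystander: stack of brown test tiles, 60 x 60 x 30 mm, on the table, near the robot on its right. Origin under its centre.
- green_button (a joint): Travel of the green push button (24 mm across) on the front of the grey kiln controller box (120 x 160 x 100 mm, fixed, far side of the table), m: 0 out, 0.006 pressed. Leave it alone.
Mind the look-alikes: they are no part of the job. Leave any purple look-alike of the cup alone.

How it is judged (in metres and radians):
On the way:
1. a finger holds the flap open while the cup is still on the ledge (value of joint flap above 0.35 rad and contact force between the fingers and flap above 0.05 N and x of cup in the frame of chute below 0.01 m and z of cup in the frame of chute above 0.064 m), for 0.1 s.
At the end, for the whole second after the job is handed in: The cup lies at rest inside the bin, below ledge level (any way up), and the flap is shut (within 0.08 rad) (x of cup in the frame of chute between -0.002 and 0.15 m and y of cup in the frame of chute between -0.058 and 0.058 m and z of cup in the frame of chute below 0.062 m and linear speed of cup below 0.03 m/s and value of joint flap below 0.08 rad); the robot touches nothing.
It fails at once if the cup is lifted off the ledge or tipped over on it (foot centre more than 15 mm above the ledge) (z of cup in the frame of chute above 0.085 m).
It fails at once if the cup is pinched or pushed hard (fingers on the cup above 10 N) (contact force between the fingers and cup above 10 N).
It fails at once if the flap presses on the cup (above 0.4 N) while the cup still stands on the ledge (tilted less than 0.2 rad) (angle between cup's own z axis and vertical below 0.2 rad and contact force between flap and cup above 0.4 N and z of cup in the frame of chute above 0.064 m).
It fails at once if a bystander is moved by more than 20 mm or the bead jar is tipped (distance of any of bead_jar, calipers, spoon, glaze_jar, brush, tile_stack from where it was at the start of the episode above 0.02 m or angle between bead_jar's own z axis and vertical above 0.5 rad).
It fails at once if the kiln controller's button is pressed (value of joint green_button above 0.003 m).
It also fails if it takes over 38 s, if anything falls off the work surface, if the arm or the gripper's body presses on something with over 40 N, if the wrist force passes 120 N, or if a joint passes its speed limit or range.

## Working session

There is one attempt and no reset: what is moved stays moved. The work goes in short steps, Python scripts to look and compute and a shell command to move; the robot and the scene stay as the last step left them, time stands still between calls to the robot, and variables do not carry over. Pictures are saved under pics/ and viewed, at most 10 in all, crops included, and the job is handed in when it is done.

```bash
mkdir -p pics; ls
cat > h.py <<'E'
import numpy as np, cv2
from rig import env, viewer
def ray(im,u,v):
    p=cv2.undistortPoints(np.array([[[u,v]]],float),im["K"],np.array(im["distortion"]))[0,0]
    M=np.linalg.inv(im["camera_from_world"]); d=M[:3,:3]@np.array([p[0],-p[1],-1.]); return M[:3,3],d
def onz(im,u,v,z):
    o,d=ray(im,u,v); return o+d*(z-o[2])/d[2]
def pt(im,u,v):
    o,d=ray(im,u,v); return o+d*im["range_z"][int(v),int(u)]
E
python3 - <<'E'
from h import *
for n in("scene","top"):
    im=viewer.get_image(n); cv2.imwrite(f"pics/{n}0.png",cv2.cvtColor(im["image"],cv2.COLOR_RGB2BGR)); np.save(f"pics/{n}0.npy",im,allow_pickle=True)
    print(np.linalg.inv(im["camera_from_world"])[:3,3])
print(env.get_state())
E
```

```text
pics
[1.11873023 0.47319555 0.80079953]
[0.31803218 0.02622692 1.41357818]
{'t': 0.1, 'joint_positions': array([-6.94576225e+01,  2.17350122e+01,  9.93916900e+01,  1.22300480e-03,
        5.89304216e+01, -1.90803671e+00]), 'qvel': array([-0.01204437, -0.07787823, -0.00709337,  0.05691136,  0.0302787 ,
        0.05456051]), 'joint_torque': array([ 7.10428722e-04, -7.65043759e+01, -4.35295022e+01,  6.52295840e-02,
        3.97706043e-02, -8.28358310e-06]), 'tool_pos': array([ 0.26719148, -0.64661326,  0.21336489]), 'tcp_rot': array([[ 9.24214593e-01,  3.81873377e-01, -3.32725849e-04],
       [ 3.81873518e-01, -9.24214116e-01,  9.40017034e-04],
       [ 5.14575530e-05, -9.95836651e-04, -9.99999503e-01]]), 'force': array([ 0.88053843, -0.08640795, -0.00607796]), 'wrist_torque': array([ 0.01126206, -0.02076364, -0.0060813 ]), 'grasp_force': 0.0, 'finger_gap': 0.09096516277740717}
```

View pics/scene0.png

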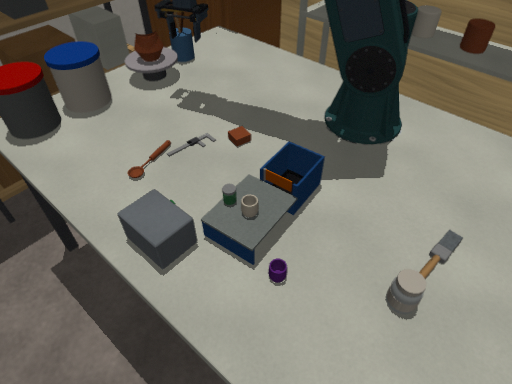

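View pics/top0.png

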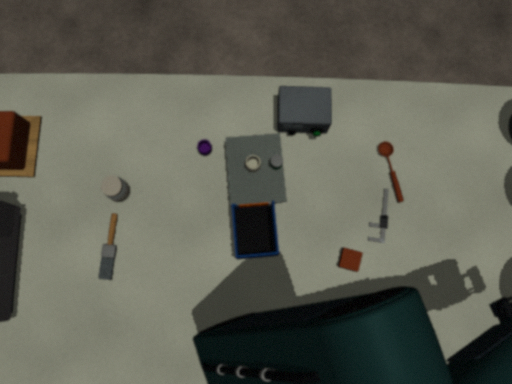

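Scene picture: the off-white cup stands on the ledge at (250,206), with the green bead jar at (230,194), the orange flap at (278,180) and the bin at (292,175). Top picture: cup (253,163), jar (276,162), flap (254,205), bin (255,230), kiln box (304,108). There are two cup candidates, the off-white one at top (253,163) and the purple one on the table at (204,147). The off-white one on the ledge fits the description. I'll confirm it in a crop and measure.

```bash
cat > m.py <<'E'
from h import *
T=np.load("pics/top0.npy",allow_pickle=True).item(); S=np.load("pics/scene0.npy",allow_pickle=True).item()
a=cv2.resize(cv2.cvtColor(T["image"][120:270,200:310],cv2.COLOR_RGB2BGR),None,fx=3.6,fy=3.6,interpolation=cv2.INTER_CUBIC)
b=cv2.resize(cv2.cvtColor(S["image"][135:270,195:330],cv2.COLOR_RGB2BGR),None,fx=3,fy=3,interpolation=cv2.INTER_CUBIC)
c=np.zeros((540,a.shape[1]+b.shape[1],3),np.uint8); c[:a.shape[0],:a.shape[1]]=a; c[:b.shape[0],a.shape[1]:]=b
cv2.imwrite("pics/crop.png",c)
# fused cloud of the region, by depth
for n,I in(("top",T),("scene",S)):
    K=I["K"]; v,u=np.mgrid[0:384,0:512]; p=cv2.undistortPoints(np.stack([u,v],-1).reshape(-1,1,2).astype(float),K,np.array(I["distortion"]))[:,0]
    r=I["range_z"].reshape(-1,1); M=np.linalg.inv(I["camera_from_world"])
    P=(np.c_[p[:,0],-p[:,1],-np.ones(len(p))]*r)@M[:3,:3].T+M[:3,3]
    hsv=cv2.cvtColor(I["image"],cv2.COLOR_RGB2HSV).reshape(-1,3).astype(int)
    box=(P[:,0]>.35)&(P[:,0]<1.)&(abs(P[:,1])<.4)&(r[:,0]>0)
    win=((u>215)&(u<295)&(v>125)&(v<265) if n=="top" else (u>195)&(u<330)&(v>140)&(v<265)).ravel()
    led=box&win&(abs(P[:,2]-.07)<.006)
    Q=P[led][:,:2].astype(np.float32); rr=cv2.minAreaRect(Q); print(n,"ledge",rr,cv2.boxPoints(rr).round(4).tolist(),len(Q))
    rim=box&win&(hsv[:,1]>110)&(abs(hsv[:,0]-110)<15)&(abs(P[:,2]-.11)<.006)
    if rim.sum()>5: rr=cv2.minAreaRect(P[rim][:,:2].astype(np.float32)); print("rim",rr,cv2.boxPoints(rr).round(4).tolist(),rim.sum())
    fl=box&win&(hsv[:,1]>130)&(hsv[:,0]<18); print("flap",P[fl].mean(0).round(4),P[fl].min(0).round(3),P[fl].max(0).round(3),fl.sum())
    hi=(box&win&(P[:,2]>.085)&(P[:,2]<.13)&(hsv[:,1]<110)).reshape(384,512).astype(np.uint8)
    k,l,st,ce=cv2.connectedComponentsWithStats(hi)
    for i in range(1,k):
        if st[i,4]>15: q=P[(l==i).ravel()]; print("blob",ce[i].round(1),st[i,4],q.mean(0).round(4),q.min(0).round(3),q.max(0).round(3),I["image"][l==i].mean(0).round())
E
python3 m.py
```

```text
top ledge ((0.5823476910591125, -0.005182221531867981), (0.3840685486793518, 0.21151845157146454), 6.074507236480713) [[0.38019999861717224, 0.07970000058412552], [0.4025999903678894, -0.1307000070810318], [0.784500002861023, -0.09000000357627869], [0.7620999813079834, 0.12030000239610672]] 3298
rim ((0.4620210528373718, 0.022389911115169525), (0.15033477544784546, 0.11959677189588547), 6.468389511108398) [[0.3806000053882599, 0.07329999655485153], [0.39410001039505005, -0.045499999076128006], [0.54339998960495, -0.028599999845027924], [0.5299999713897705, 0.09030000120401382]] 264
flap [0.5299 0.0246 0.081 ] [ 0.413 -0.033  0.003] [0.544 0.068 0.122] 112
blob [252.4 163. ] 130 [0.652  0.0323 0.1058] [0.632 0.01  0.085] [0.677 0.054 0.12 ] [89. 88. 75.]
blob [275.9 160.9] 154 [ 0.6578 -0.0351  0.1141] [ 0.642 -0.053  0.086] [ 0.679 -0.018  0.124] [77. 79. 74.]
scene ledge ((0.5684776306152344, 0.01749739795923233), (0.36318740248680115, 0.16600146889686584), 6.054973125457764) [[0.3790999948978424, 0.08089999854564667], [0.396699994802475, -0.08420000225305557], [0.7577999830245972, -0.045899998396635056], [0.7402999997138977, 0.11919999867677689]] 3587
rim ((0.4616772532463074, 0.023177579045295715), (0.15335768461227417, 0.123201385140419), 6.066601753234863) [[0.3788999915122986, 0.0763000026345253], [0.3919000029563904, -0.04619999974966049], [0.5443999767303467, -0.029999999329447746], [0.5314000248908997, 0.0925000011920929]] 324
flap [ 0.5113 -0.0104  0.0783] [ 0.377 -0.269  0.001] [0.539 0.071 0.114] 354
blob [263.9 171. ] 20 [ 0.5374 -0.019   0.1022] [ 0.533 -0.025  0.086] [ 0.542 -0.015  0.113] [64. 64. 66.]
blob [228.8 189.8] 152 [ 0.662  -0.0325  0.1131] [ 0.642 -0.053  0.086] [ 0.677 -0.017  0.118] [96. 99. 95.]
blob [249.5 204.1] 285 [0.6564 0.0353 0.1026] [0.632 0.012 0.085] [0.677 0.056 0.116] [100.  95.  84.]
```

View pics/crop.png

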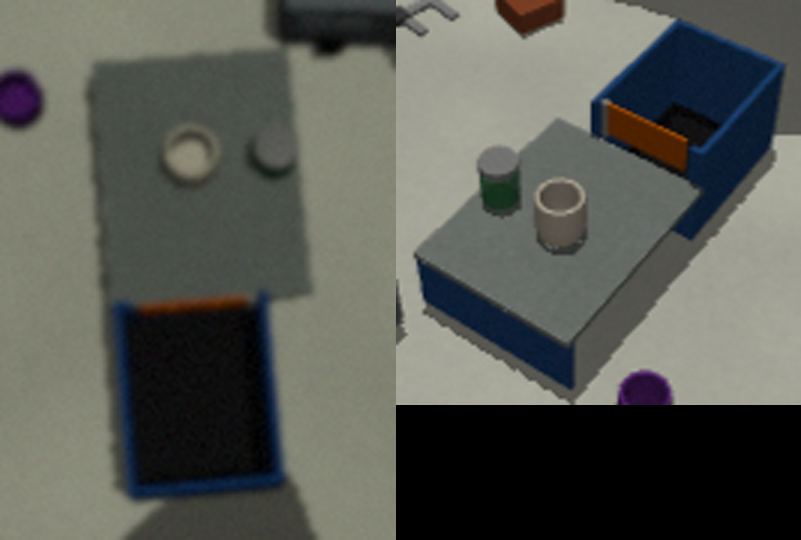

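The crop confirms it: off-white hollow cup on the ledge at crop (190,153), jar with grey cap at (272,150), purple cup off on the table. Plan: point the tool down with its closing line along chute x, straddle the cup (A ahead of it, B behind), and move along +x. Then A opens the flap while B pushes the cup.

```bash
cat > p.py <<'E'
import sys
from h import *
from scipy.spatial.transform import Rotation as R
O=np.array([.538,.032]); cx=np.array([-.9944,-.1056]); cy=np.array([.1056,-.9944])
def plan(x,y,z):
    s=env.get_state(); A=s["tcp_rot"]; p=np.r_[O+x*cx+y*cy,z]
    Y=np.r_[-cx,0]; Z=np.array([0,0,-1.]); G=np.c_[np.cross(Y,Z),Y,Z]
    print("goal",p.round(4),"shift",(A.T@(p-s["tool_pos"])/.4).round(4),"turn",(R.from_matrix(A.T@G).as_rotvec()/np.pi).round(4))
    d=s["tool_pos"][:2]-O; print("now chute",(d@cx).round(4),(d@cy).round(4),s["tool_pos"][2].round(4),"t",s["t"],"F",s["force"].round(2),"gap",s["finger_gap"])
if __name__=="__main__": plan(*map(float,sys.argv[1:]))
E
python3 p.py -.117 .007 .214
```

```text
goal [0.6551 0.0374 0.214 ] shift [ 1.5493e+00 -1.2101e+00 -3.0000e-04] turn [-3.00e-04 -2.00e-04 -4.09e-01]
now chute 0.341 0.6462 0.2134 t 0.1 F [ 0.88 -0.09 -0.01] gap 0.09096516277740717
```

```bash
python3 -m handwheel '0.08 -0.06 0 0 0 -0.02 1;0.16 -0.12 0 0 0 -0.04 1;0.24 -0.18 0 0 0 -0.06 1;0.32 -0.25 0 0 0 -0.09 1;0.4 -0.31 0 0 0 -0.12 1;0.48 -0.37 0 0 0 -0.15 1;0.56 -0.43 0 0 0 -0.18 1;0.64 -0.5 0 0 0 -0.2 1;0.72 -0.56 0 0 0 -0.2 1;0.77 -0.6 0 0 0 -0.2 1'; python3 p.py -.117 .007 .214
```

```text
t: 0.93
tool_pos: [0.4612, -0.3046, 0.2138]
tcp_rot: [[0.522, 0.853, -0.0], [0.853, -0.522, 0.001], [0.0, -0.0, -1.0]]
force: [0.8, -0.6, -0.0]
finger_gap: 0.0915
grasp_force: 0.0
goal [0.6551 0.0374 0.214 ] shift [ 9.821e-01 -3.300e-02 -1.000e-04] turn [-1.000e-04 -2.000e-04 -2.085e-01]
now chute 0.1119 0.3266 0.2138 t 0.9333 F [ 0.83 -0.55 -0.05] gap 0.09151434101830697
```

```bash
python3 -m handwheel '0.1 0 0 0 0 -0.03 1;0.2 0 0 0 0 -0.06 1;0.3 -0.01 0 0 0 -0.09 1;0.4 -0.01 0 0 0 -0.12 1;0.5 -0.02 0 0 0 -0.15 1;0.6 -0.02 0 0 0 -0.18 1;0.7 -0.02 0 0 0 -0.2 1;0.8 -0.03 0 0 0 -0.21 1;0.9 -0.033 0 0 0 -0.2085 1;0.98 -0.033 0 0 0 -0.2085 1'; python3 p.py -.117 .007 .214
python3 - <<'E'
from h import *
a=viewer.get_image("top")["image"][100:280,180:330]; b=viewer.get_image("scene")["image"][80:260,180:330]
cv2.imwrite("pics/over.png",cv2.cvtColor(cv2.resize(np.hstack([a,b]),None,fx=2.6,fy=2.6),cv2.COLOR_RGB2BGR))
E
```

```text
t: 1.77
tool_pos: [0.6549, 0.0361, 0.2137]
tcp_rot: [[-0.105, 0.994, -0.0], [0.994, 0.105, 0.0], [0.0, -0.0, -1.0]]
force: [0.2, 0.6, -0.3]
finger_gap: 0.0912
grasp_force: 0.0
goal [0.6551 0.0374 0.214 ] shift [ 0.0031  0.0009 -0.0007] turn [-0.0001 -0.0001 -0.0002]
now chute -0.1166 0.0082 0.2137 t 1.7667 F [ 0.18  0.55 -0.29] gap 0.09119103483200873
```

View pics/over.png

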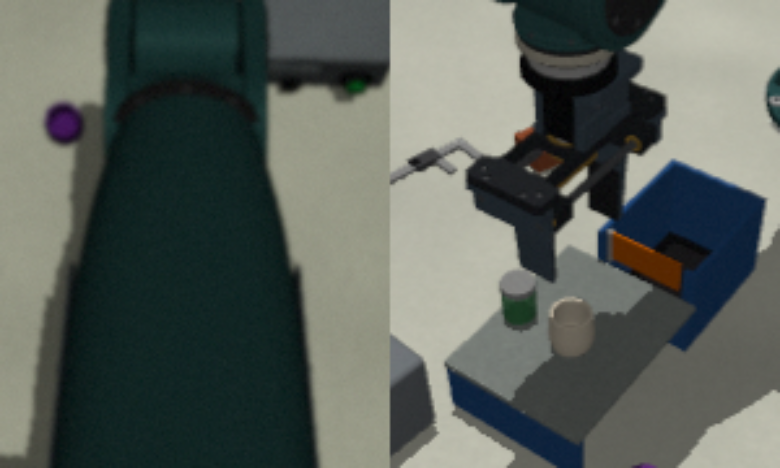

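The gripper hovers over the cup, fingers fore and aft of it along the chute. The cup in the right half is at (571,326), the jar at (518,300) and the flap at (645,262). The jar lies to the side and is clear. Descending.

```bash
python3 -m handwheel '0.003 0.001 0.05 0 0 0 1;0.003 0.001 0.1 0 0 0 1;0.003 0.001 0.15 0 0 0 1;0.003 0.001 0.19 0 0 0 1;0.003 0.001 0.22 0 0 0 1;0.003 0.001 0.25 0 0 0 1;0.003 0.001 0.27 0 0 0 1;0.003 0.001 0.28 0 0 0 1;0.003 0.001 0.28 0 0 0 1'; python3 p.py -.117 .007 .083
python3 - <<'E'
from h import *
b=viewer.get_image("scene")["image"][110:260,180:340]
cv2.imwrite("pics/down.png",cv2.cvtColor(cv2.resize(b,None,fx=4,fy=4,interpolation=cv2.INTER_CUBIC),cv2.COLOR_RGB2BGR))
E
```

```text
t: 2.62
tool_pos: [0.6542, 0.0346, 0.1013]
tcp_rot: [[-0.104, 0.995, -0.001], [0.995, 0.104, -0.0], [0.0, -0.001, -1.0]]
force: [0.3, -0.6, -0.1]
finger_gap: 0.0909
grasp_force: 0.0
goal [0.6551 0.0374 0.083 ] shift [0.0068 0.003  0.0458] turn [-0.0003 -0.     -0.0005]
now chute -0.1158 0.0097 0.1013 t 2.6167 F [ 0.27 -0.61 -0.06] gap 0.09091132382224432
```

View pics/down.png

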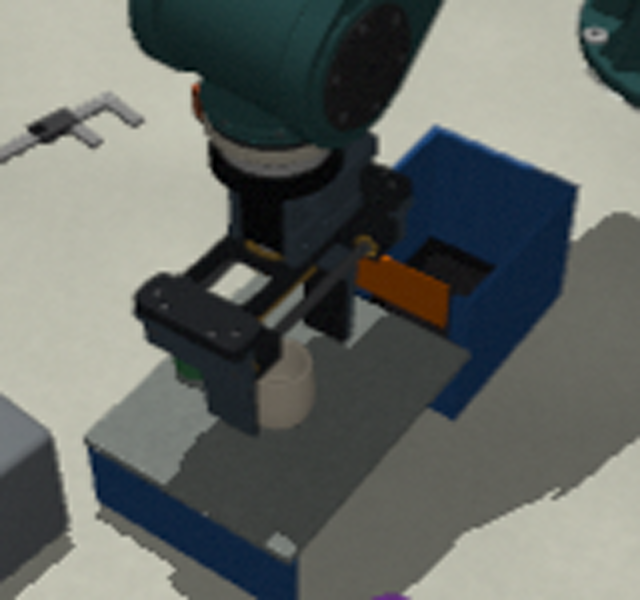

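Fingers straddle the cup: cup at (285,385), B finger at (235,395), A finger at (330,300) before the flap at (405,285). Last drop, then creep forward to pick up the cup.

```bash
python3 -m handwheel '0.01 0 0.01 0 0 0 1;0.01 0 0.02 0 0 0 1;0.01 0 0.03 0 0 0 1;0.01 0 0.04 0 0 0 1;0.01 0 0.044 0 0 0 1;0.01 0 0.044 0 0 0 1;0.01 0 0.044 0 0 0 1'; python3 p.py -.08 .006 .083
```

```text
t: 3.25
tool_pos: [0.654, 0.0386, 0.0842]
tcp_rot: [[-0.104, 0.995, -0.0], [0.995, 0.104, 0.0], [0.0, -0.0, -1.0]]
force: [0.7, 0.1, 0.5]
finger_gap: 0.0913
grasp_force: 0.0
goal [0.6182 0.0345 0.083 ] shift [-0.0009 -0.0902  0.0031] turn [-0.0001 -0.     -0.0005]
now chute -0.1161 0.0057 0.0842 t 3.25 F [0.71 0.12 0.5 ] gap 0.09125033415534321
```

```bash
python3 -m handwheel '0 -0.01 0 0 0 0 1;0 -0.02 0 0 0 0 1;0 -0.03 0 0 0 0 1;0 -0.04 0 0 0 0 1;0 -0.048 0 0 0 0 1;0 -0.055 0 0 0 0 1;0 -0.062 0 0 0 0 1;0 -0.07 0 0 0 0 1;0 -0.078 0 0 0 0 1;0 -0.086 0 0 0 0 1'; python3 p.py -.04 .006 .084
python3 - <<'E'
from h import *
b=viewer.get_image("scene")["image"][110:260,180:340]
cv2.imwrite("pics/push.png",cv2.cvtColor(cv2.resize(b,None,fx=4,fy=4,interpolation=cv2.INTER_CUBIC),cv2.COLOR_RGB2BGR))
E
```

```text
t: 4.08
tool_pos: [0.6196, 0.035, 0.0844]
tcp_rot: [[-0.104, 0.995, 0.0], [0.995, 0.104, 0.0], [-0.0, 0.0, -1.0]]
force: [0.3, 1.1, -0.2]
finger_gap: 0.0907
grasp_force: 0.2
goal [0.5784 0.0303 0.084 ] shift [-0.0011 -0.1036  0.001 ] turn [ 0.0001  0.     -0.0005]
now chute -0.0815 0.0056 0.0844 t 4.0833 F [ 0.27  1.07 -0.24] gap 0.09073082417064385
```

View pics/push.png

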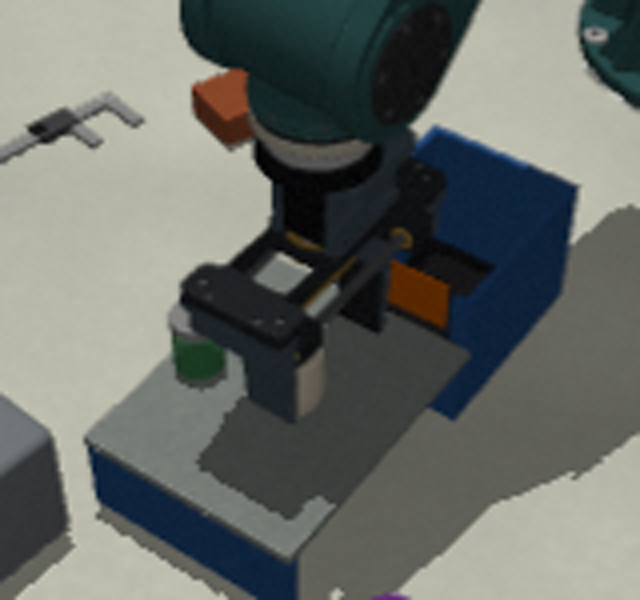

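B is now against the cup (visible at (312,385)), A (370,300) is just short of the flap (420,290), and the jar (198,345) is undisturbed. Continuing.

```bash
python3 -m handwheel '0 -0.008 0 0 0 0 1;0 -0.016 0 0 0 0 1;0 -0.024 0 0 0 0 1;0 -0.032 0 0 0 0 1;0 -0.04 0 0 0 0 1;0 -0.048 0 0 0 0 1;0 -0.056 0 0 0 0 1;0 -0.064 0 0 0 0 1;0 -0.072 0 0 0 0 1;0 -0.08 0 0 0 0 1';python3 -m handwheel '0 -0.008 0 0 0 0 1;0 -0.016 0 0 0 0 1;0 -0.024 0 0 0 0 1;0 -0.032 0 0 0 0 1;0 -0.04 0 0 0 0 1;0 -0.048 0 0 0 0 1;0 -0.056 0 0 0 0 1;0 -0.064 0 0 0 0 1;0 -0.072 0 0 0 0 1;0 -0.08 0 0 0 0 1'; python3 p.py -.04 .006 .084
python3 - <<'E'
from h import *
b=viewer.get_image("scene")["image"][110:260,180:340]
cv2.imwrite("pics/push2.png",cv2.cvtColor(cv2.resize(b,None,fx=4,fy=4,interpolation=cv2.INTER_CUBIC),cv2.COLOR_RGB2BGR))
E
```

```text
t: 4.97
tool_pos: [0.5878, 0.0317, 0.0844]
tcp_rot: [[-0.104, 0.995, 0.0], [0.995, 0.104, 0.0], [0.0, 0.0, -1.0]]
force: [0.2, 1.1, -0.2]
finger_gap: 0.0911
grasp_force: 0.6
t: 5.8
tool_pos: [0.5558, 0.0284, 0.0843]
tcp_rot: [[-0.104, 0.995, -0.0], [0.995, 0.104, 0.0], [0.0, -0.0, -1.0]]
force: [1.0, -0.1, -0.2]
finger_gap: 0.0915
grasp_force: 0.6
goal [0.5784 0.0303 0.084 ] shift [-0.0012  0.0567  0.0008] turn [-0.     -0.     -0.0005]
now chute -0.0173 0.0055 0.0843 t 5.8 F [ 1.   -0.09 -0.24] gap 0.09150558845536075
```

View pics/push2.png

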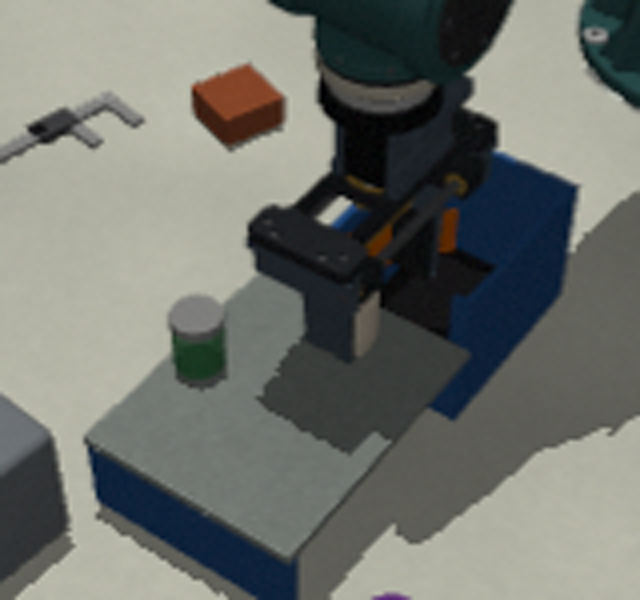

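A holds the flap open (orange at (380,245) and (450,230)), B pushes the cup (365,325) upright on the ledge. Pushing it over the edge.

```bash
python3 -m handwheel '0 -0.008 0 0 0 0 1;0 -0.016 0 0 0 0 1;0 -0.024 0 0 0 0 1;0 -0.032 0 0 0 0 1;0 -0.04 0 0 0 0 1;0 -0.048 0 0 0 0 1;0 -0.056 0 0 0 0 1;0 -0.064 0 0 0 0 1;0 -0.072 0 0 0 0 1;0 -0.08 0 0 0 0 1';python3 -m handwheel '0 -0.008 0 0 0 0 1;0 -0.016 0 0 0 0 1;0 -0.024 0 0 0 0 1;0 -0.032 0 0 0 0 1;0 -0.04 0 0 0 0 1;0 -0.048 0 0 0 0 1;0 -0.056 0 0 0 0 1;0 -0.064 0 0 0 0 1;0 -0.072 0 0 0 0 1;0 -0.072 0 0 0 0 1'; python3 p.py .04 .006 .084
python3 - <<'E'
from h import *
b=viewer.get_image("scene")["image"][110:260,180:340]; a=viewer.get_image("top")["image"][110:260,180:340]
cv2.imwrite("pics/push3.png",cv2.cvtColor(cv2.resize(np.hstack([b,a]),None,fx=2.5,fy=2.5,interpolation=cv2.INTER_CUBIC),cv2.COLOR_RGB2BGR))
E
```

```text
t: 6.68
tool_pos: [0.5241, 0.025, 0.0844]
tcp_rot: [[-0.104, 0.995, 0.0], [0.995, 0.104, -0.0], [-0.0, 0.0, -1.0]]
force: [0.5, 0.4, 0.2]
finger_gap: 0.0911
grasp_force: 0.6
t: 7.52
tool_pos: [0.4949, 0.022, 0.0842]
tcp_rot: [[-0.104, 0.995, -0.001], [0.995, 0.104, -0.0], [0.0, -0.001, -1.0]]
force: [-0.6, -0.5, -0.4]
finger_gap: 0.0913
grasp_force: 0.0
goal [0.4989 0.0218 0.084 ] shift [-0.0015  0.0097  0.0006] turn [-0.0002 -0.     -0.0004]
now chute 0.0439 0.0054 0.0842 t 7.5167 F [-0.6  -0.46 -0.41] gap 0.09132891623494753
```

View pics/push3.png

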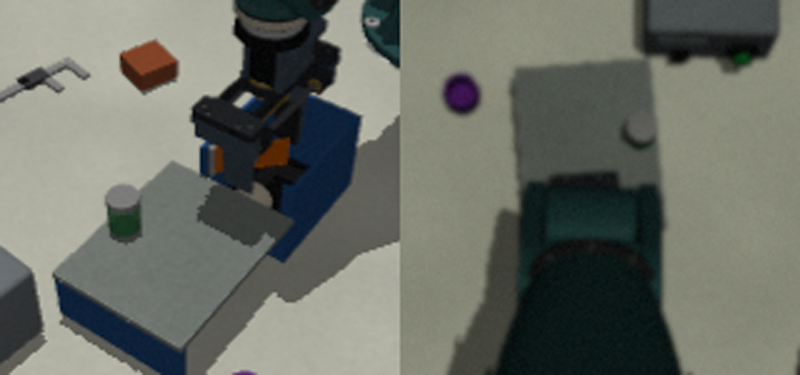

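The cup at left (262,195) appears tilted over the edge with no finger load. The flap (275,155) is still held open. I'll let it settle briefly and look at it closely.

```bash
python3 -m handwheel '0 -0.01 0 0 0 0 1;0 -0.02 0 0 0 0 1;0 -0.03 0 0 0 0 1;0 -0.03 0 0 0 0 1;0 -0.03 0 0 0 0 1;0 -0.03 0 0 0 0 1'; python3 p.py .04 .006 .084
python3 - <<'E'
from h import *
b=viewer.get_image("scene")["image"][130:230,245:335]
cv2.imwrite("pics/push4.png",cv2.cvtColor(cv2.resize(b,None,fx=6,fy=6,interpolation=cv2.INTER_CUBIC),cv2.COLOR_RGB2BGR))
E
```

```text
t: 8.12
tool_pos: [0.4839, 0.0208, 0.0844]
tcp_rot: [[-0.104, 0.995, 0.0], [0.995, 0.104, 0.0], [0.0, 0.0, -1.0]]
force: [0.5, 0.5, -0.9]
finger_gap: 0.0915
grasp_force: 0.3
goal [0.4989 0.0218 0.084 ] shift [-0.0014  0.0376  0.001 ] turn [ 0.     -0.     -0.0005]
now chute 0.055 0.0054 0.0844 t 8.1167 F [ 0.48  0.55 -0.92] gap 0.09152997709868281
```

View pics/push4.png

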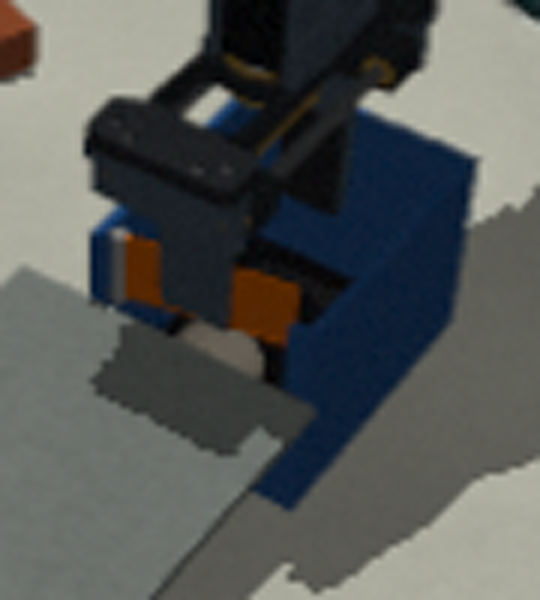

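The cup has toppled off the ledge into the bin; its foot disc shows low in the doorway at (230,350). The flap (265,300) has slipped past A and rests on B. Lifting straight up lets it shut.

```bash
python3 -m handwheel '0 0 -0.01 0 0 0 1;0 0 -0.03 0 0 0 1;0 0 -0.05 0 0 0 1;0 0 -0.08 0 0 0 1;0 0 -0.12 0 0 0 1;0 0 -0.17 0 0 0 1;0 0 -0.23 0 0 0 1;0 0 -0.3 0 0 0 1;0 0 -0.37 0 0 0 1;0 0 -0.44 0 0 0 1'
python3 -m handwheel '0.08 0 0 0 0 0 1;0.16 0 0 0 0 0 1;0.24 0 0 0 0 0 1;0.32 0 0 0 0 0 1;0.4 0 0 0 0 0 1;0.48 0 0 0 0 0 1;0.56 0 0 0 0 0 1;0.64 0 0 0 0 0 1;0.72 0 0 0 0 0 1;0.72 0 0 0 0 0 1'
python3 - <<'E'
from h import *
B=viewer.get_image("scene");A=viewer.get_image("top")
np.save("pics/scene9.npy",B,allow_pickle=True);np.save("pics/top9.npy",A,allow_pickle=True)
b=B["image"][130:240,230:340]; a=A["image"][120:270,200:310]
a=cv2.resize(a,(370,505),interpolation=cv2.INTER_CUBIC);b=cv2.resize(b,(420,420),interpolation=cv2.INTER_CUBIC);b=cv2.copyMakeBorder(b,0,85,0,0,0)
cv2.imwrite("pics/end.png",cv2.cvtColor(np.hstack([a,b]),cv2.COLOR_RGB2BGR))
E
```

```text
t: 9.0
tool_pos: [0.4834, 0.0208, 0.2626]
tcp_rot: [[-0.104, 0.995, 0.001], [0.995, 0.104, -0.0], [-0.0, 0.001, -1.0]]
force: [-0.4, 0.0, -1.3]
finger_gap: 0.0909
grasp_force: 0.0
t: 9.83
tool_pos: [0.4533, 0.3112, 0.2615]
tcp_rot: [[-0.107, 0.994, 0.001], [0.994, 0.107, 0.001], [0.001, 0.001, -1.0]]
force: [-0.4, -0.1, -0.6]
finger_gap: 0.0914
grasp_force: 0.0
```

View pics/end.png

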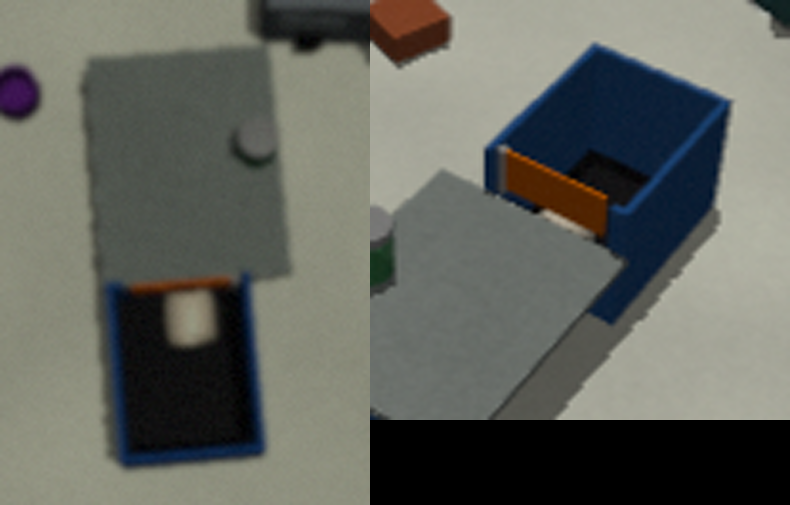

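The cup lies on its side in the bin at left (190,318), and the flap (190,285) looks shut. A pale sliver shows beneath the flap at right (572,222), so I'll check cup height and flap angle numerically before handing in.

Run:
```python
from h import *
from p import O,cx,cy
for n in("top","scene"):
  for k in("0","9"):
    I=np.load(f"pics/{n}{k}.npy",allow_pickle=True).item()
    hsv=cv2.cvtColor(I["image"],cv2.COLOR_RGB2HSV)
    w=np.zeros((384,512),bool)
    if n=="top": w[198:262,228:282]=1
    else: w[155:205,255:310]=1
    def rep(m,t):
        q=np.array([pt(I,u,v) for v,u in np.argwhere(m)]); 
        if len(q)<4: return
        c=np.c_[(q[:,:2]-O)@cx,(q[:,:2]-O)@cy,q[:,2]]; print(n+k,t,len(c),np.percentile(c,[5,50,95],axis=0).round(3).tolist())
        if t=="flap": 
            s=c[(c[:,2]>.07)&(abs(c[:,0])<.1)]; print("  angle",-np.arctan(np.polyfit(s[:,1],s[:,0],1)[0]))
    rep(w&(hsv[...,1]>150)&(hsv[...,0]<18)&(hsv[...,2]>60),"flap")
    if k=="9": rep(w&(hsv[...,1]<90)&(I["image"].min(2)>(90 if n=="top" else 110)),"cup")
```

```text
top0 flap 49 [[0.005, -0.032, 0.095], [0.007, 0.004, 0.109], [0.008, 0.038, 0.116]]
  angle -0.007529323988144222
top9 flap 60 [[0.006, -0.03, 0.082], [0.007, 0.005, 0.107], [0.008, 0.038, 0.115]]
  angle 0.0012334860809752252
top9 cup 754 [[0.006, -0.078, -0.003], [0.09, 0.022, 0.002], [0.163, 0.085, 0.051]]
scene0 flap 282 [[0.004, -0.036, 0.077], [0.005, 0.001, 0.096], [0.008, 0.04, 0.112]]
  angle 0.0013201723462797916
scene9 flap 282 [[0.004, -0.035, 0.077], [0.005, 0.002, 0.096], [0.007, 0.04, 0.113]]
  angle -8.649820035400197e-05
scene9 cup 243 [[0.02, 0.001, -0.002], [0.124, 0.142, 0.0], [0.168, 0.172, 0.05]]
```

The flap is at 0.00 rad and the cup's top is at 51 mm, so it lies flat on the bin floor. Handing in after a short settle.

```bash
python3 -m handwheel '0 0 0 0 0 0 1;0 0 0 0 0 0 1;0 0 0 0 0 0 1;0 0 0 0 0 0 1;0 0 0 0 0 0 1;0 0 0 0 0 0 1;0 0 0 0 0 0 1;0 0 0 0 0 0 1;0 0 0 0 0 0 1;0 0 0 0 0 0 1' && python3 -c "
from rig import env
print(env.finish_job())"
```

```text
t: 10.77
tool_pos: [0.4538, 0.3072, 0.2603]
tcp_rot: [[-0.104, 0.995, -0.0], [0.995, 0.104, -0.0], [-0.0, -0.0, -1.0]]
force: [-0.5, -0.4, 0.6]
finger_gap: 0.0908
grasp_force: 0.0
the job is handed in; nothing more can be done
None
```

I handed the job in at about 10.8 s; the hand-in returned no verdict. One finger held the flap open while the other pushed the cup through, the cup now lies on its side on the bin floor, the flap is shut at 0.00 rad, and the bead jar and kiln button were not touched.

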